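Fit the rack arm to the slotted uprights

ROBOT

A 7-joint arm with a two-finger parallel gripper is mounted at the origin on the work surface. World frame = base frame: x ahead of the robot, y to its left, z up, the work surface at z = 0. Lengths are in mm, angles in rad, forces in N, time in s.
With the tool pointing down it reaches from about 400 to 925 mm from the base axis. Payload 4.1 kg.
Tool frame: the origin (TCP) lies at the very end of the fingers, on their centre line; the grasp point (between the pads) lies 19 mm behind it (bot.grip_point_offset is the z of the grasp point in the tool frame, in mm); z points along the fingers, x is the direction in which the jaws open and shut, and the axes are right-handed (so a half turn about z gives the same grasp; the last joint's range is limited). The gripper opens to 85 mm and grips with 20 to 120 N. Pads are 22 mm wide; open, the fingers measure 114 mm over their backs; the gripper's body (76 mm by 85 mm) begins 54 mm behind the grasp point. The pads swing forward as they close: fully open they stand 13 mm farther back than shut.
Start: joints at [1.078, 0.398, 0.045, 1.537, -0.019, 1.207, -0.051], TCP at [249.444, -600.268, 231.347] pointing down, gripper open.
Joint ranges: [-2.82, 2.82], [-0.49, 2.23], [-1.37, 1.46], [0, 2.46], [-1.36, 4.5], [0.23, 2], [-2.94, 2.94]. Speed limits (rad/s): [2.57, 2.57, 3.14, 3.14, 3.14, 3.14, 3.14].

INTERFACE

Orientations are given as a rotation vector (axis times angle).
In Python, from workcell import bot gives the robot as it stands.
- The arm moves only by the shell command python3 -m handwheel 'ROWS'. ROWS is a JSON object of lists of equal length, an entry for each row: "grip": the opening, from -1 (shut) to 1 (fully open); "linear": the shift along the tool's x, y, z in mm, a list of three; "dr": the turn, a rotation vector about the tool's x, y, z in rad, a list of three. A call has 1 to 8 rows; each row shifts and turns the commanded pose from where the row before left it, along the tool's axes as they then stand; what a row does not reach is not made up. A row lasts 1/8 s, in which the tool goes at most 62.5 mm and 10.7 degrees, less where a joint would pass 70% of its speed; a pose out of reach is approached as far as the arm can. A call is refused whole if a number of a shift passes 62.5 or a number of a turn 0.188, either way. A call with a gripper value outside its range is refused whole. The fingers move at their own pace and stop on an object; the grip force is fixed at half the most. Time passes only in rows, so rows that do not move let the fingers close. It gives the time, the measured TCP pose, the force and the opening at its end, in the units of the state.
- bot.state(): the state, without advancing time (a new reading comes with each control period).
- bot.camera(name): name is "scene" or "top" or "wrist"; returns the picture (420x560x3 uint8, red, green, blue); there is no depth.
- bot.camera_model(name): a dict with "fx", "fy", "cx", "cy" (pixels), "position" and "orientation" of the camera in the world. Camera axes: x right, y down, z forward; pixel columns grow to the right and rows downward; lengths in mm; the calibration is good to about 2 mm. A picture is of the moment at which its call begins: read the wrist's pose just before it. camera_model takes no time and is no camera call; for the wrist camera it gives the pose at the moment of the call.
- bot.job_done(): hands the job in, once; it reports no verdict.
Trained networks look in the newest picture that a camera, given by its name, has taken for a name from the list of things; names that differ only in an ending like _2 or _b are one class to them, and where a whole thing is asked for, a point or a joint stands for the part that bears it (a point fixed in the world has none). Each returns a list of dicts, best first, with "p" (0 to 1); they miss things now and then, are a little off and sometimes report something else, mostly with a low value. They report only what shows in the picture. A call takes as long as a camera call.
- bot.recognise(camera, target): "xy" ([column, row] in pixels, amid what is visible of it).
- bot.outline_of(camera, target): "region" (420x560 bool, what is visible of it) and "xy" ([column, row] in pixels, amid what is visible of it).
The state is a dict: "time": time; "qpos": joint angles; "dq": joint speeds; "joint_torque": joint torques, N m; "position": TCP position; "tcp_rot": TCP orientation; "force": force on the tool from outside, world axes, zero at the start; "wrist_torque": the same for the moment, N m; "gripper_width": finger opening in mm.
Only numpy, scipy, OpenCV 4.12 (cv2) and the standard library are available. Lean on these libraries where they do the work, as an engineer would, in place of code of your own. Each camera call takes 0.05 s, during which the arm holds its last target.

TASK

Fit the loose steel rack arm to the stand's two slotted uprights: feed both of its claws through the slots, let it hook down behind the metal, and press it down until the spring latch snaps over its toe and the arm is fully home, then leave it hanging on its own. Work gently, without forcing the claws against the uprights, and leave the other things on the bench where they are.

Things in the scene. Friction and masses are not known exactly. Their poses are not given: they have to be found in the camera images.
- bracket: Loose dark steel rack arm, 182 mm long, upright on the bench, about 0.36 kg. Origin: on its underside, below the best gripping place, 15 mm short of its centre of mass. Own x along the arm to the claw end, y sideways, z up. Plain bar 20 mm wide, 34 high (x -75 to 89 mm), tip upturned to z 51. At the claw end a crossbar 90 wide (x 73 to 95, z 75 to 105).
- claws (a point): On the arm's back face (bracket x 95, z 85 mm), midway between its two claws, level with the necks' underside; axes as bracket. Claws at y -35 and +35, 8 mm wide: a neck (12 high) runs 12 back; a 5 thick lip at its end hangs 22 below the neck, so a claw is 34 high with a 7 gap for the 5 mm metal of the uprights.
- head (a point): On top of the head block on the rack arm's crossbar (flat, 24 mm along x, 32 wide; bracket x 85, z 139): the place to press down on, close to the uprights. Pressing far out on the arm may jam it.
- toe (a point): Rear edge of the rack arm's toe (bracket x 95, z 6.5 mm): a round-edged bar 30 mm wide, 5 high, jutting 6 back from the spine to the plane of the crossbar's back face. It bears on the stand below the claws and is what the latch locks over.
- stand: Fixed stand: steel foot, wooden column, and in front of it a rack of two upright steel strips, 30 mm wide, 5 thick, tops at z 235. Origin on the bench below the strips' front face (plane x = 0); own x points into the stand, the way the claws go in; y sideways, z up. Each strip has one slot 12 wide, z 185 to 229; slot middles 70 apart. Free depth behind slots: 35.
- seat (a point): Stand point x 0, y 0, z 185 mm (slots' lower edge), axes as stand. The rack (strips, latch) is clamped off-centre: the slots' midpoint is up to 14 mm to either side (y), not measured: look or feel for it. Clamp holds 100 N. Claws enter when claws is 22 to 32 above seat; home, it is level with seat, in plane x 0, off only by that shift.
- latch (a joint): Spring latch, m: 0 out, 0.0045 fully in (stand +x). Steel nose 16 mm wide, in the block between the strips, juts out 4; underside z 111.5, slanted top z 113.5 to 120.5. The toe meets it when claws is 15 above seat (claws hooked 7 by then: the arm then hangs alone, pushing it part way), pushes it in, passes it near home and it snaps out over the toe. Pressing takes 3 to 15 N on the head.
- glue: Bystander: white plastic bottle, 56 mm across, 130 mm high, origin under its centre.
- offcut: Bystander: wood offcut 60 x 110 x 45 mm, origin under its centre.
- jar: Bystander: glass jar, 70 mm across, 85 mm high, origin under its centre.

How it is judged (in metres and radians):
On the way, in this order (a step that is already met when the one before it is completed fails the run):
1. both claws are through the slots, the arm's back on the uprights (x of claws in the frame of seat between -0.005 and 0.003 m and y of claws in the frame of seat between -0.018 and 0.018 m and z of claws in the frame of seat between 0.006 and 0.036 m and angle between the x axis of bracket and the x axis of stand, either way round below 0.12 rad), for 0.05 s.
2. the arm, hooked down behind the strips, pushes the latch in with its toe (x of claws in the frame of seat between -0.006 and 0.004 m and y of claws in the frame of seat between -0.018 and 0.018 m and z of claws in the frame of seat between -0.003 and 0.013 m and value of joint latch above 0.001 m).
At the end, for the whole second after the job is handed in: The arm hangs at rest on both uprights: claws point level with the seat (within 3 mm), within 4 mm of the face plane and 18 mm sideways of the stand's middle, upright within 0.07 rad, square within 0.1 rad, slower than 20 mm/s, the latch out again over the toe (under 1.5 mm) (x of claws in the frame of seat between -0.004 and 0.003 m and y of claws in the frame of seat between -0.018 and 0.018 m and z of claws in the frame of seat between -0.003 and 0.003 m and value of joint latch below 0.0015 m and angle between bracket's own z axis and vertical below 0.07 rad and angle between the x axis of bracket and the x axis of stand, either way round below 0.1 rad and linear speed of bracket below 0.02 m/s); the robot touches nothing.
It fails at once if the arm is forced against the stand: more than 60 N in all before it is home, or 120 N once home ((contact force between bracket and stand above 60 N and z of claws in the frame of seat above 0.003 m) or contact force between bracket and stand above 120 N).
It fails at once if a bystander is moved by more than 20 mm or tipped (distance of any of glue, offcut, jar from where it was at the start of the episode above 0.02 m or angle between any of glue, offcut, jar's own z axis and vertical above 0.3 rad).
It also fails if it takes over 72 s, if anything falls off the work surface, if the arm or the gripper's body presses on something with over 40 N, if the wrist force passes 120 N, or if a joint passes its speed limit or range.

## Working session

There is one attempt and no reset: what is moved stays moved. The work goes in short steps, Python scripts to look and compute and a shell command to move; the robot and the scene stay as the last step left them, time stands still between calls to the robot, and variables do not carry over. Pictures are saved under pics/ and viewed, and the job is handed in when it is done.

```bash
ls; mkdir -p pics
python3 - <<'E'
from workcell import bot
import cv2, numpy as np
s=bot.state(); print(s)
for c in ["scene","top","wrist"]:
    im=bot.camera(c); cv2.imwrite(f"pics/{c}0.png",im[:,:,::-1])
    m=bot.camera_model(c); print(c,m)
    for t in ["bracket","stand","glue","offcut","jar","head","latch"]:
        try:
            r=bot.recognise(c,t); print(c,t,[(np.round(x["xy"]).tolist(),round(x["p"],2)) for x in r[:3]])
        except Exception as e: print(c,t,e)
E
```

```text
pics
{'time': 0.0, 'qpos': array([ 1.07799903,  0.39918392,  0.04507339,  1.53789449, -0.01874396,
        1.20691801, -0.05067569]), 'dq': array([ 0.00042184,  0.00179448,  0.00160875, -0.00025501, -0.00109219,
        0.00064325, -0.00049779]), 'joint_torque': array([-5.38050299e-04, -4.75121391e+01,  1.36476774e+00, -2.54227173e+01,
        1.15602737e-02,  9.25686385e-03,  2.29896239e-05]), 'position': array([ 249.1644222 , -599.64519251,  230.26304121]), 'tcp_rot': array([-2.61233227,  1.74327187,  0.00268019]), 'force': array([-0.35235814,  0.12789744,  0.43922374]), 'wrist_torque': array([-0.0466977 ,  0.02343257, -0.01453725]), 'gripper_width': 85.38851419411817}
scene {'fx': 446.6577987052988, 'fy': 446.6577987052988, 'cx': 284.9276100631236, 'cy': 210.99557029117676, 'position': array([1095.72648302, -235.79455928,  968.2347275 ]), 'orientation': array([-2.13428692, -1.5959227 ,  0.43276164])}
scene bracket [([264.0, 223.0], 0.86)]
scene stand [([424.0, 155.0], 0.74)]
scene glue [([266.0, 286.0], 0.89)]
scene offcut [([344.0, 286.0], 0.77)]
scene jar [([139.0, 244.0], 0.86)]
scene head [([267.0, 224.0], 0.72)]
scene latch []
top {'fx': 495.3346819458487, 'fy': 495.3346819458487, 'cx': 280.55252108116446, 'cy': 204.9867306464818, 'position': array([ 443.53942017,  -73.60400841, 1331.29654455]), 'orientation': array([-2.11650124,  2.17508133, -0.17050331])}
top bracket [([292.0, 227.0], 0.7)]
top stand [([130.0, 251.0], 0.87)]
top glue [([307.0, 166.0], 0.57)]
top offcut [([247.0, 160.0], 0.7)]
top jar [([408.0, 235.0], 0.93)]
top head [([294.0, 230.0], 0.94)]
top latch []
wrist {'fx': 314.92496618657003, 'fy': 314.92496618657003, 'cx': 280.3236354438033, 'cy': 206.7027251829132, 'position': array([ 315.58547555, -572.83956004,  374.05560628]), 'orientation': array([ 2.40681098, -1.60611321, -0.23083219])}
wrist bracket []
wrist stand []
wrist glue []
wrist offcut []
wrist jar []
wrist head []
wrist latch []
```

View pics/scene0.png

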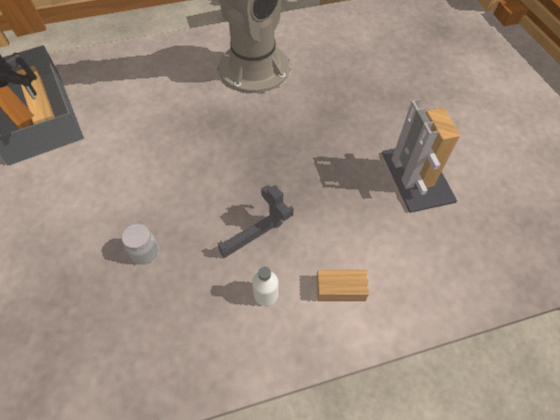

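View pics/top0.png

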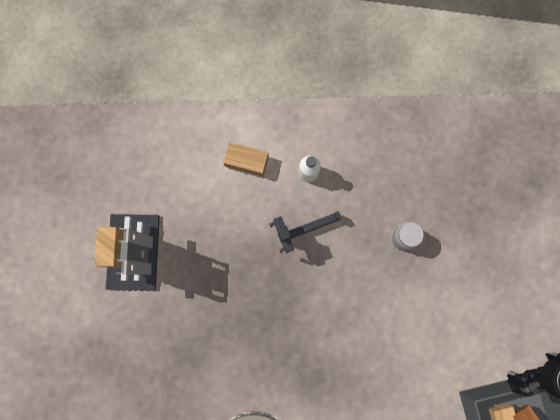

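The scene view shows the bracket at (264,223), with the stand upper right at (424,155). In the top view the bracket's claw end is on the left at (283,235), facing the stand at (135,252). The glue (310,168), offcut (246,159) and jar (408,236) are clear of the path. Next I'll estimate poses by fitting models to the outlines.

```bash
cat > h.py <<'E'
import numpy as np, cv2
from workcell import bot
from scipy.spatial.transform import Rotation as R
def proj(m,P):
    P=np.atleast_2d(P).astype(float)
    c=R.from_rotvec(m["orientation"]).inv().apply(P-m["position"])
    return np.c_[m["fx"]*c[:,0]/c[:,2]+m["cx"], m["fy"]*c[:,1]/c[:,2]+m["cy"]]
def ray(m,uv,z):
    d=R.from_rotvec(m["orientation"]).apply([(uv[0]-m["cx"])/m["fx"],(uv[1]-m["cy"])/m["fy"],1])
    return m["position"]+d*(z-m["position"][2])/d[2]
def box(x0,x1,y0,y1,z0,z1):
    return np.array([[x,y,z] for x in(x0,x1) for y in(y0,y1) for z in(z0,z1)],float)
BR=[box(-75,89,-10,10,0,34),box(-87,-75,-10,10,0,51),box(73,95,-45,45,75,105),box(73,97,-16,16,105,139),box(73,89,-10,10,34,75),
 box(95,107,-39,-31,85,97),box(95,107,31,39,85,97),box(102,107,-39,-31,63,97),box(102,107,31,39,63,97)]
def place(P,x,y,yaw,z=0):
    return R.from_euler('z',yaw).apply(P)+[x,y,z]
def sil(m,boxes,pose,S=4):
    im=np.zeros((420*S,560*S),np.uint8)
    for b in boxes:
        h=cv2.convexHull((proj(m,place(b,*pose))*S).astype(np.float32)).astype(np.int32)
        cv2.fillConvexPoly(im,h,255)
    return cv2.resize(im,(560,420),interpolation=cv2.INTER_AREA)/255.
E
python3 - <<'E'
from h import *
ims={}
for c in ["scene","top"]:
    im=bot.camera(c)
    for t in ["bracket","stand"]:
        r=bot.outline_of(c,t)
        np.save(f"{c}_{t}.npy",r[0]["region"]); print(c,t,r[0]["p"],r[0]["region"].sum())
    im=im[:,:,::-1].copy()
    a=im.copy()
    for t in ["bracket","stand"]:
        cs,_=cv2.findContours(np.load(f"{c}_{t}.npy").astype(np.uint8),cv2.RETR_EXTERNAL,cv2.CHAIN_APPROX_NONE)
    boxs={"scene":[(200,170,120,100),(370,90,120,130)],"top":[(260,195,120,90),(90,200,120,100)]}[c]
    tiles=[cv2.resize(im[y:y+h,x:x+w],(400,int(400*h/w)),interpolation=cv2.INTER_CUBIC) for x,y,w,h in boxs]
    H=max(t.shape[0] for t in tiles)
    tiles=[cv2.copyMakeBorder(t,0,H-t.shape[0],0,0,cv2.BORDER_CONSTANT) for t in tiles]
    cv2.imwrite(f"pics/{c}_crop.png",np.hstack(tiles))
E
```

```text
scene bracket 0.58 1551
scene stand 0.79 5350
top bracket 0.75 864
top stand 0.84 4240
```

View pics/scene_crop.png

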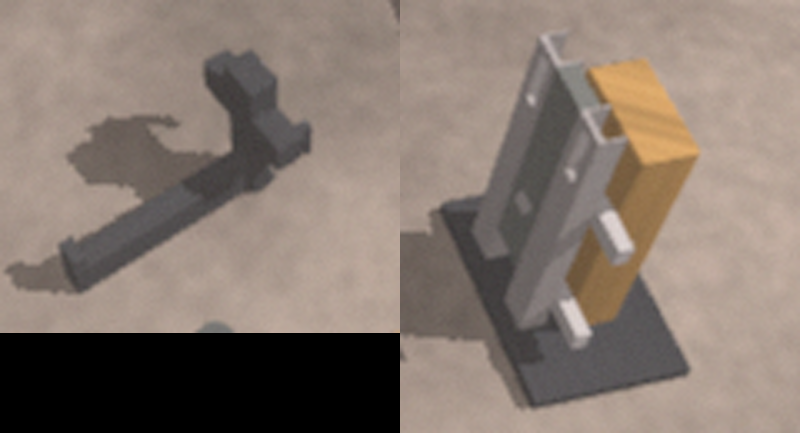

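View pics/top_crop.png

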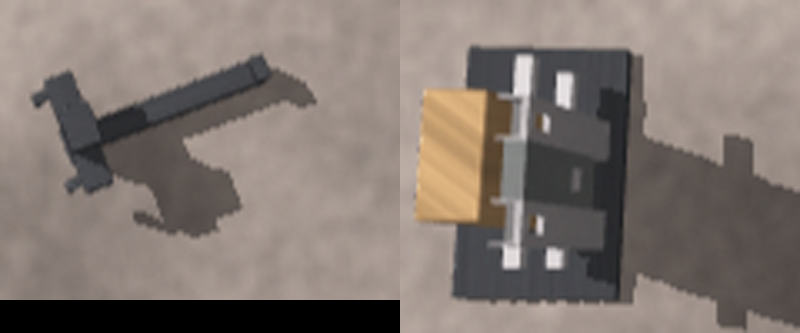

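Run:
```python
from h import *
from scipy.optimize import minimize
ms={c:bot.camera_model(c) for c in("scene","top")}
reg={c:np.load(f"{c}_bracket.npy") for c in ms}
def cost(p,cs=("scene","top"),show=False):
    t=0
    for c in cs:
        s=sil(ms[c],BR,p); r=reg[c]
        t+=1-np.minimum(s,r).sum()/np.maximum(s,r).sum()
    return t
g=ray(ms["top"],(310,226),20);print(g)
best=None
for yaw in np.arange(0,2*np.pi,.3):
  o=minimize(cost,[g[0],g[1],yaw],method="Nelder-Mead",options=dict(initial_simplex=np.array([[g[0],g[1],yaw],[g[0]+15,g[1],yaw],[g[0],g[1]+15,yaw],[g[0],g[1],yaw+.15]]),maxiter=120))
  if best is None or o.fun<best.fun: best=o
print(best.x,best.fun,{c:cost(best.x,(c,)) for c in ms})
for c in ms:
  o=minimize(cost,best.x,args=((c,),),method="Nelder-Mead"); print(c,o.x,o.fun)
np.save("br.npy",best.x)
for c in ms:
    im=cv2.imread(f"pics/{c}0.png");S=5
    x,y={"scene":(210,170),"top":(255,190)}[c]
    t=cv2.resize(im[y:y+90,x:x+110],None,fx=S,fy=S,interpolation=cv2.INTER_CUBIC)
    for b in BR:
        h=cv2.convexHull(((proj(ms[c],place(b,*best.x))+.5-[x,y])*S).astype(np.float32)).astype(np.int32)
        cv2.polylines(t,[h],True,(0,255,0),1)
    cv2.imwrite(f"pics/{c}_brfit.png",t)
```

```text
[ 584.7976251  -162.62584181   20.        ]
[ 587.17947824 -169.19600613    1.90374897] 0.2889912577713779 {'scene': np.float64(0.14965617966554667), 'top': np.float64(0.13933507810583123)}
scene [ 588.04605657 -168.40036636    1.90346074] 0.13804378477335477
top [ 586.64527367 -170.27709821    1.90823086] 0.1261968507510095
```

View pics/top_brfit.png

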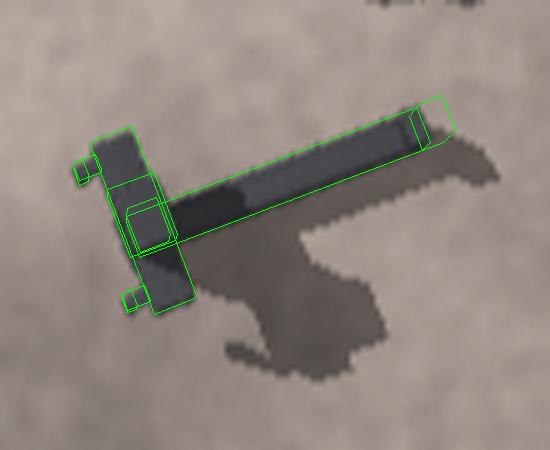

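Run:
```python
from h import *
s=bot.state(); m=bot.camera_model("wrist")
T=R.from_rotvec(s["tcp_rot"]); C=R.from_rotvec(m["orientation"])
print("tool axes in world\n",np.round(T.as_matrix(),3))
print("cam pos in tool",T.inv().apply(m["position"]-s["position"]))
print("cam axes in tool\n",np.round((T.inv()*C).as_matrix(),3))
mt=bot.camera_model("top")
# strip tops in top image (crop: x=90+px/3.333,y=200+py/3.333)
for n,p in dict(s1a=(530,97),s1b=(530,137),s2a=(530,203),s2b=(530,246)).items():
    print(n,ray(mt,(90+p[0]/3.333,200+p[1]/3.333),235))
for n,p in dict(f1=(630,50),f2=(620,300)).items():
    print(n,ray(mt,(90+p[0]/3.333,200+p[1]/3.333),8))
print(bot.grip_point_offset)
```

```text
tool axes in world
 [[ 0.384 -0.923  0.   ]
 [-0.923 -0.384 -0.   ]
 [ 0.     0.    -1.   ]]
cam pos in tool [ 6.59439539e-02 -7.16338020e+01 -1.42693447e+02]
cam axes in tool
 [[ 1.    -0.     0.001]
 [-0.     0.959  0.283]
 [-0.001 -0.283  0.959]]
s1a [558.38864253 -12.29598169 235.        ]
s1b [531.717185   -11.81367674 235.        ]
s2a [488.13318002 -11.02553904 235.        ]
s2b [460.01770373 -10.51712163 235.        ]
f1 [618.1182681  -81.06861328   8.        ]
f2 [419.20885444 -67.74937268   8.        ]
-18.700000000000003
```

```bash
sed -i 's/box(-87,-75,-10,10,0,51)/box(-75,-65,-10,10,0,51)/' h.py
python3 - <<'E'
from h import *
from scipy.optimize import minimize
ms={c:bot.camera_model(c) for c in("scene","top")}
reg={c:np.load(f"{c}_bracket.npy") for c in ms}
def cost(p,cs=("scene","top")):
    t=0
    for c in cs:
        s=sil(ms[c],BR,p); r=reg[c]
        t+=1-np.minimum(s,r).sum()/np.maximum(s,r).sum()
    return t
p0=np.array([587,-165,1.905])
for cs in (("scene",),("top",),("scene","top")):
  o=minimize(cost,p0,args=(cs,),method="Nelder-Mead",options=dict(initial_simplex=np.array([p0,p0+[8,0,0],p0+[0,8,0],p0+[0,0,.08]]))); print(cs,o.x,o.fun)
np.save("br.npy",o.x)
c="top";im=cv2.imread(f"pics/{c}0.png");S=5;x,y=255,190
t=cv2.resize(im[y:y+90,x:x+110],None,fx=S,fy=S,interpolation=cv2.INTER_CUBIC)
for b in BR:
    h=cv2.convexHull(((proj(ms[c],place(b,*o.x))+.5-[x,y])*S).astype(np.float32)).astype(np.int32)
    cv2.polylines(t,[h],True,(0,255,0),1)
cv2.imwrite(f"pics/{c}_brfit2.png",t)
mt=ms["top"]
for n,p in dict(s1a=(530,97),s1b=(530,137),s2a=(530,203),s2b=(530,246)).items():
    print(n,ray(mt,(90+(p[0]-400)/3.333,200+p[1]/3.333),235))
for n,p in dict(f1=(630,50),f2=(620,300)).items():
    print(n,ray(mt,(90+(p[0]-400)/3.333,200+p[1]/3.333),8))
E
```

```text
('scene',) [ 588.46306516 -168.52261682    1.90380357] 0.08733107909091964
('top',) [ 586.40611724 -169.58259624    1.90915155] 0.08548168249660781
('scene', 'top') [ 587.01052401 -169.54461447    1.90126568] 0.20695278492746783
s1a [565.61776156 253.81868077 235.        ]
s1b [538.9528799  253.32846873 235.        ]
s2a [495.37909972 252.52740043 235.        ]
s2b [467.26987639 252.01063536 235.        ]
f1 [626.83991257 241.73958703   8.        ]
f2 [427.97641875 247.7702019    8.        ]
```

View pics/top_brfit2.png

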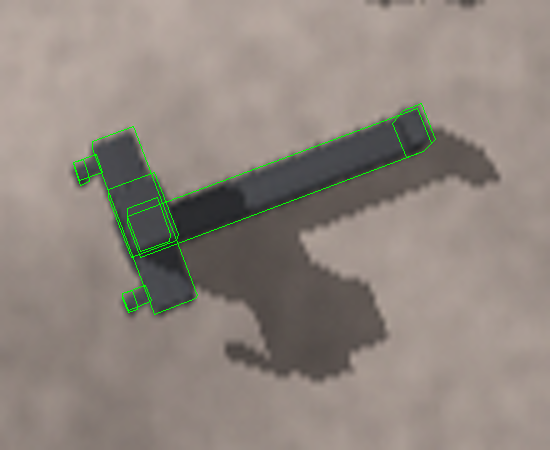

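```bash
python3 - <<'E'
from h import *
m=bot.camera_model("top"); 
for n,p,z in (("glue",(310,163),130),("offcut",(246,159),45),("jar",(409,235),85)): print(n,ray(m,p,z))
E
python3 -m handwheel '{"grip":[1,1,1,1,1,1,1,1],"linear":[[0,0,-20],[0,0,0],[0,0,0],[0,0,0],[0,0,0],[0,0,0],[0,0,0],[0,0,0]],"dr":[[0,0,-0.18],[0,0,-0.18],[0,0,-0.18],[0,0,-0.18],[0,0,-0.18],[0,0,-0.18],[0,0,-0.096],[0,0,0]]}'
```

```text
glue [ 730.28054917 -160.92854264  130.        ]
offcut [765.99368548   2.96716385  45.        ]
jar [ 548.18399296 -407.36598411   85.        ]
time: 2.5
position: [249.3, -600.3, 251.3]
tcp_rot: [-3.142, 0.004, -0.0]
force: [-0.2, 0.1, -0.8]
gripper_width: 85.2
```

View pics/wrist0.png

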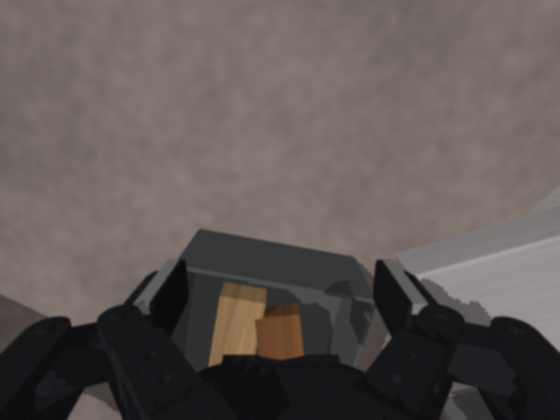

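```bash
python3 -m handwheel '{"grip":[1,1,1,1,1,1,1,1],"linear":[[30,-58,-4],[30,-58,-4],[30,-58,-4],[30,-58,-4],[30,-58,-4],[30,-58,-4],[30,-58,0],[30,-58,0]],"dr":[[0,0,0],[0,0,0],[0,0,0],[0,0,0],[0,0,0],[0,0,0],[0,0,0],[0,0,0]]}'
python3 -m handwheel '{"grip":[1,1,1,1,1,1,1,1],"linear":[[7,-58,0],[7,-58,0],[7,-58,0],[6,-58,0],[0,0,0],[0,0,0],[0,0,0],[0,0,0]],"dr":[[0,0,0],[0,0,0],[0,0,0],[0,0,0],[0.18,0,0],[0.18,0,0],[0.18,0,0],[0,0,0]]}'
python3 - <<'E'
from h import *
print(bot.state()["qpos"].round(2),bot.state()["position"],bot.state()["tcp_rot"])
m=bot.camera_model("wrist");im=bot.camera("wrist"); cv2.imwrite("pics/w1.png",im[:,:,::-1]);print(m)
E
```

```text
time: 3.5
position: [480.0, -155.3, 274.7]
tcp_rot: [3.141, -0.005, 0.002]
force: [0.1, -0.7, -0.9]
gripper_width: 85.2
time: 4.5
position: [506.4, 70.6, 272.2]
tcp_rot: [-2.603, 0.015, 0.002]
force: [-0.0, -0.5, -0.3]
gripper_width: 85.1
[ 0.68  0.21 -0.64  1.85 -0.45  1.19  0.22] [506.35324948  70.56570588 272.24172812] [-2.60275471e+00  1.51999332e-02  2.43714238e-03]
{'fx': 314.92496618657003, 'fy': 314.92496618657003, 'cx': 280.3236354438033, 'cy': 206.7027251829132, 'position': array([506.9197134 ,  58.84108987, 431.52608634]), 'orientation': array([-2.88979121,  0.01571673,  0.00569229])}
```

View pics/w1.png

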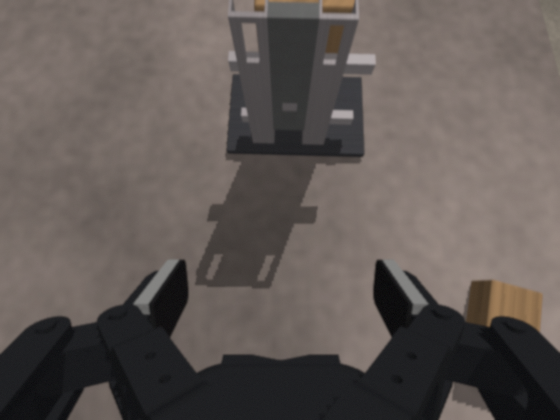

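The wrist view shows the strips head-on, with slots at about (250,38) and (335,40) and the latch nose at (289,106). I'll tilt a bit more to get a better picture.

```bash
python3 -m handwheel '{"grip":[1,1,1],"linear":[[0,0,0],[0,0,0],[0,0,0]],"dr":[[0.18,0,0],[0.12,0,0],[0,0,0]]}'
python3 - <<'E'
from h import *
print(bot.state()["qpos"].round(2))
m=bot.camera_model("wrist");im=bot.camera("wrist"); cv2.imwrite("pics/w2.png",im[:,:,::-1]);np.save("w2m.npy",m,allow_pickle=True);print(m)
cv2.imwrite("pics/w2c.png",cv2.resize(im[0:150,215:375,::-1],None,fx=4,fy=4,interpolation=cv2.INTER_CUBIC)[:600])
E
```

```text
time: 4.92
position: [506.1, 74.9, 273.3]
tcp_rot: [-2.303, 0.003, 0.003]
force: [-0.7, 1.1, -0.5]
gripper_width: 85.3
[ 0.8   0.32 -0.65  1.87 -0.68  1.25  0.45]
{'fx': 314.92496618657003, 'fy': 314.92496618657003, 'cx': 280.3236354438033, 'cy': 206.7027251829132, 'position': array([506.41518439,  16.69278884, 422.01223527]), 'orientation': array([-2.59007996,  0.00286775,  0.00442334])}
```

View pics/w2c.png

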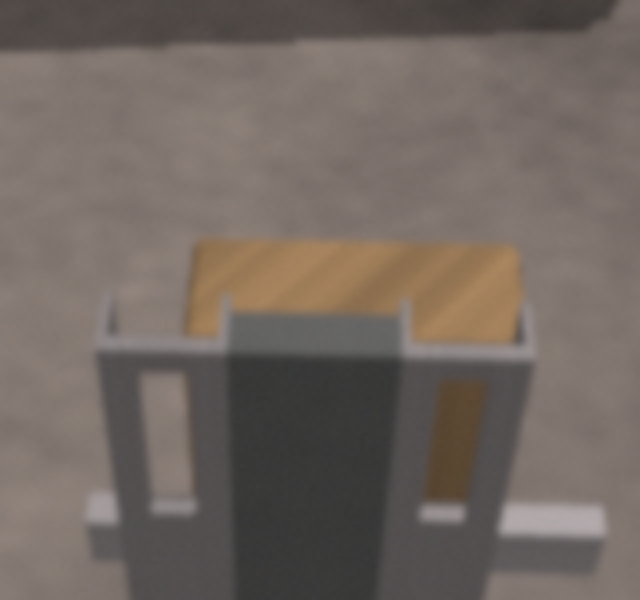

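```bash
cat > st.py <<'E'
from h import *
from scipy.optimize import least_squares
m=np.load("w2m.npy",allow_pickle=True).item()
# stand y=-image right ; (stand y, z): px
L=[(50,235,98,351),(20,235,226,351),(-20,235,403,357),(-50,235,532,358),
(41,185,152,514),(29,185,197,514),(41,229,140,370),(29,229,188,371),
(-29,185,420,521),(-41,185,466,521),(-29,229,440,379),(-41,229,489,380)]
P=np.array([[0,a,b] for a,b,_,_ in L],float); U=np.array([[(c+.5)/4-.5+215,(d+.5)/4-.5] for *_,c,d in L])
def f(p): return (proj(m,place(P,p[0],p[1],p[2],p[3] if len(p)>3 else 0))-U).ravel()
for p0 in ([516,253,1.57],[516,253,1.57,0]):
    o=least_squares(f,p0); print(o.x,np.sqrt(np.mean(o.fun**2))); print(o.fun.reshape(-1,2).round(1).tolist())
    print(np.sqrt(np.diag(np.linalg.inv(o.jac.T@o.jac)))*.3)
E
python3 st.py
```

```text
[517.69436962 257.96683763   1.52937719] 0.4261447772173804
[[-0.8, -0.5], [0.1, 0.3], [-0.1, -0.2], [1.0, 0.3], [-0.1, -0.5], [0.1, -0.2], [-0.9, 0.5], [0.1, 0.5], [-0.0, -0.5], [0.1, -0.2], [-0.1, 0.0], [0.7, 0.1]]
[0.08285701 0.12123781 0.00334082]
[517.76491765 259.40727809   1.52942441  -1.23646291] 0.3861540060298482
[[-0.5, -0.4], [0.2, 0.4], [-0.2, -0.1], [0.6, 0.4], [0.1, -0.6], [0.2, -0.3], [-0.6, 0.5], [0.3, 0.6], [-0.2, -0.6], [-0.1, -0.3], [-0.3, 0.1], [0.4, 0.1]]
[0.08677429 0.5075391  0.00336085 0.42281321]
```

Rack found: slot midpoint about (517.7, 258) with yaw 1.529. The top view puts its x at about 516.4. Next I'll untilt and go above the bracket.

```bash
python3 -m handwheel '{"grip":[1,1,1,1,1,1,1,1],"linear":[[0,0,-5],[0,0,0],[0,0,0],[0,0,0],[0,0,0],[10,60,0],[10,60,0],[10,60,0]],"dr":[[-0.18,0,0],[-0.18,0,0],[-0.18,0,0],[-0.18,0,0],[-0.12,0,0],[0,0,0],[0,0,0],[0,0,0]]}'
python3 -m handwheel '{"grip":[1,1,1,1,1],"linear":[[20,60,20],[31,0,20],[0,0,0],[0,0,0],[0,0,0]],"dr":[[0,0,0],[0,0,0],[0,0,-0.17],[0,0,-0.164],[0,0,0]]}'
python3 - <<'E'
from h import *
print(bot.state()["qpos"].round(2))
m=bot.camera_model("wrist");im=bot.camera("wrist"); cv2.imwrite("pics/w3.png",im[:,:,::-1]);print(m)
r=bot.outline_of("wrist","bracket"); print([x["p"] for x in r]); np.save("w3r.npy",r[0]["region"]);np.save("w3m.npy",m,allow_pickle=True)
E
```

```text
time: 5.98
position: [537.9, -107.2, 280.4]
tcp_rot: [3.138, 0.006, 0.009]
force: [1.7, 0.1, 0.3]
gripper_width: 85.1
time: 6.6
position: [587.6, -162.7, 240.9]
tcp_rot: [3.096, 0.523, 0.006]
force: [-0.1, 1.1, 1.4]
gripper_width: 85.5
[ 0.64  0.36 -0.57  1.62  0.2   1.22  0.36]
{'fx': 314.92496618657003, 'fy': 314.92496618657003, 'cx': 280.3236354438033, 'cy': 206.7027251829132, 'position': array([563.41299003, -94.8000019 , 383.38849528]), 'orientation': array([2.81583263, 0.47532437, 0.07255941])}
[0.92, 0.59]
```

View pics/w3.png

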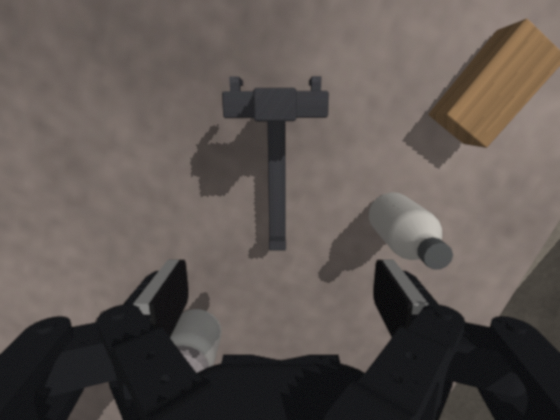

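The bracket shows cleanly upright in the wrist image, with the head at (275,103) and the tip at (278,248).

Run:
```python
from h import *
from scipy.optimize import minimize
m=np.load("w3m.npy",allow_pickle=True).item();reg=np.load("w3r.npy");print(reg.sum())
def cost(p):
    s=sil(m,BR,p); return 1-np.minimum(s,reg).sum()/np.maximum(s,reg).sum()
p0=np.load("br.npy")
for p1 in (p0,p0+[6,-6,.03]):
  o=minimize(cost,p1,method="Nelder-Mead",options=dict(initial_simplex=np.array([p1,p1+[8,0,0],p1+[0,8,0],p1+[0,0,.08]]),xatol=.02,fatol=1e-5)); print(o.x,o.fun)
np.save("brw.npy",o.x)
im=cv2.imread("pics/w3.png");x,y,S=205,60,3
t=cv2.resize(im[y:y+200,x:x+150],None,fx=S,fy=S,interpolation=cv2.INTER_CUBIC)
for b in BR:
    h=cv2.convexHull(((proj(m,place(b,*o.x))+.5-[x,y])*S).astype(np.float32)).astype(np.int32)
    cv2.polylines(t,[h],True,(0,255,0),1)
cv2.imwrite("pics/w3fit.png",t)
s=bot.state();T=R.from_rotvec(s["tcp_rot"]);tgt=np.array([o.x[0],o.x[1],s["position"][2]])
print("yaw tool x",np.arctan2(*T.apply([1,0,0])[[1,0]]),o.x[2]-np.pi/2,"d tool",T.inv().apply(tgt-s["position"]))
```

```text
5790
[ 586.45178242 -168.96657931    1.90827147] 0.06079500112342995
[ 586.23562424 -169.26059552    1.91151813] 0.06282418368321718
yaw tool x 0.33280994901707445 0.34072180421405096 d tool [-2.53592359  5.03207291  0.00612735]
```

View pics/w3fit.png

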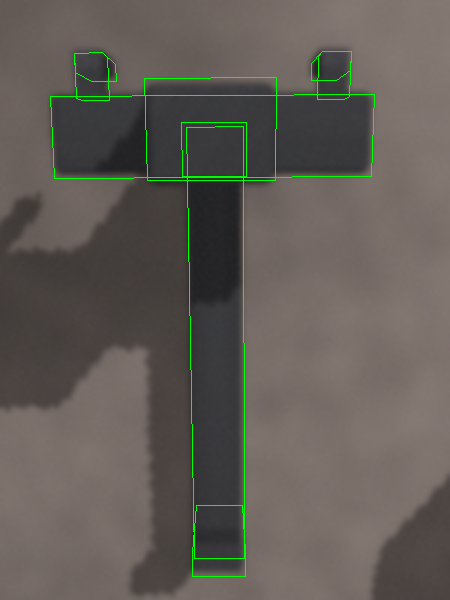

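```bash
python3 -m handwheel '{"grip":[1,1,1,1,1,1,1],"linear":[[-2.5,5,0],[0,0,55],[0,0,55],[0,0,55],[0,0,35],[0,0,20],[0,0,0]],"dr":[[0,0,-0.005],[0,0,0],[0,0,0],[0,0,0],[0,0,0],[0,0,0],[0,0,0]]}'
```

```text
time: 7.58
position: [584.8, -171.0, 17.9]
tcp_rot: [-3.096, -0.528, 0.003]
force: [-0.9, -0.1, 0.2]
gripper_width: 85.7
```

```bash
python3 -m handwheel '{"grip":[1,1,1],"linear":[[1.5,-1,6],[0,0,5],[0,0,0]],"dr":[[0,0,0],[0,0,0],[0,0,0]]}'
python3 - <<'E'
from h import *
s=bot.state();T=R.from_rotvec(s["tcp_rot"]);o=np.load("brw.npy")
print(s["position"],np.arctan2(*T.apply([1,0,0])[[1,0]]),"d tool",T.inv().apply(np.r_[586.4,-169.1,6]-s["position"]),s["force"])
im=bot.camera("wrist"); cv2.imwrite("pics/w4.png",im[:,:,::-1])
E
```

```text
time: 7.95
position: [586.6, -169.6, 8.1]
tcp_rot: [3.096, 0.528, 0.001]
force: [-0.2, -0.5, -1.0]
gripper_width: 85.5
[ 586.56832846 -169.55175893    8.05665442] 0.33803607134959945 d tool [-0.00949104 -0.48303579  2.05641298] [-0.20680336 -0.49627554 -1.01874303]
```

View pics/w4.png

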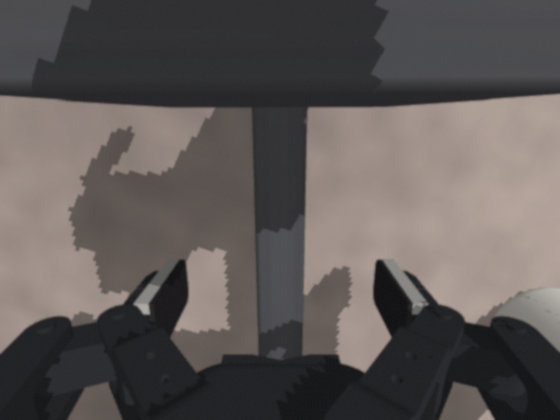

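The bar is centred between the fingers (columns 257–303, midpoint 280), so I'll close.

```bash
python3 -m handwheel '{"grip":[1,-1,-1,-1,-1,-1,-1],"linear":[[0,0,2],[0,0,0],[0,0,0],[0,0,0],[0,0,0],[0,0,0],[0,0,0]],"dr":[[0,0,0],[0,0,0],[0,0,0],[0,0,0],[0,0,0],[0,0,0],[0,0,0]]}'
python3 -c "
from h import *
s=bot.state();T=R.from_rotvec(s['tcp_rot']);print(s['position'],np.arctan2(*T.apply([1,0,0])[[1,0]]),s['force'],s['wrist_torque'],s['gripper_width'])"
```

```text
time: 8.88
position: [586.7, -169.5, 5.9]
tcp_rot: [3.096, 0.529, 0.001]
force: [0.3, -0.7, 0.7]
gripper_width: 19.3
[ 586.65551369 -169.51289418    5.92852411] 0.3381284853107647 [ 0.29915724 -0.67806489  0.71630062] [-0.00759607  0.01173283 -0.04087854] 19.256531536594146
```

```bash
python3 -m handwheel '{"grip":[-1,-1,-1,-1,-1,-1,-1,-1],"linear":[[0,0,-15],[0,0,-40],[0,0,-40],[0,0,-32],[0,0,0],[0,0,0],[0,0,0],[0,0,0]],"dr":[[0,0,0],[0,0,0],[0,0,0],[0,0,0],[0,0,0.13],[0,0,0.13],[0,0,0.12],[0,0,0]]}'
python3 -c "
from h import *
s=bot.state();T=R.from_rotvec(s['tcp_rot']);print(s['position'],np.arctan2(*T.apply([1,0,0])[[1,0]]),s['force'],s['wrist_torque'],s['gripper_width'])
print(T.inv().apply(np.array([512,133,133])-s['position']), T.as_matrix().round(4))"
```

```text
time: 9.88
position: [585.9, -169.2, 132.9]
tcp_rot: [3.141, -0.063, -0.001]
force: [-0.1, 0.1, -3.6]
gripper_width: 19.4
[ 585.91681867 -169.24604995  132.86089786] -0.04021050401968836 [-0.07756584  0.05658828 -3.57125457] [ 0.00860215 -0.04879224  0.01019393] 19.411998527531644
[-8.60073372e+01 -2.99030277e+02 -1.47250811e-01] [[ 9.992e-01 -4.020e-02 -7.000e-04]
 [-4.020e-02 -9.992e-01 -2.000e-04]
 [-7.000e-04  2.000e-04 -1.000e+00]]
```

```bash
python3 -m handwheel '{"grip":[-1,-1,-1,-1,-1,-1,-1,-1],"linear":[[-14,-40,0],[-14,-50,0],[-14,-50,0],[-14,-50,0],[-14,-50,0],[-10,-40,0],[-6,-19,0],[0,0,0]],"dr":[[0,0,0.002],[0,0,0],[0,0,0],[0,0,0],[0,0,0],[0,0,0],[0,0,0],[0,0,0]]}'
python3 - <<'E'
from h import *
s=bot.state();T=R.from_rotvec(s['tcp_rot']);print(s['position'],np.arctan2(*T.apply([1,0,0])[[1,0]]),s['force'],s['wrist_torque'])
print(T.inv().apply(np.array([512,133,133])-s['position']))
for c,(x,y,w,h) in {"top":(90,200,130,100),"scene":(350,70,150,130)}.items():
    im=bot.camera(c); cv2.imwrite(f"pics/{c}5.png",im[:,:,::-1])
    cv2.imwrite(f"pics/{c}5c.png",cv2.resize(im[y:y+h,x:x+w,::-1],None,fx=5,fy=5,interpolation=cv2.INTER_CUBIC)[:600])
E
```

```text
time: 10.88
position: [512.8, 135.0, 133.0]
tcp_rot: [-3.141, 0.06, 0.0]
force: [-0.2, 0.3, -3.8]
gripper_width: 18.8
[512.78370299 134.9983685  132.9877827 ] -0.03801491031154404 [-0.16266928  0.30737818 -3.77194928] [-0.13505078  0.01007227 -0.00983536]
[-0.7071881   2.02670413 -0.01310079]
```

View pics/top5c.png

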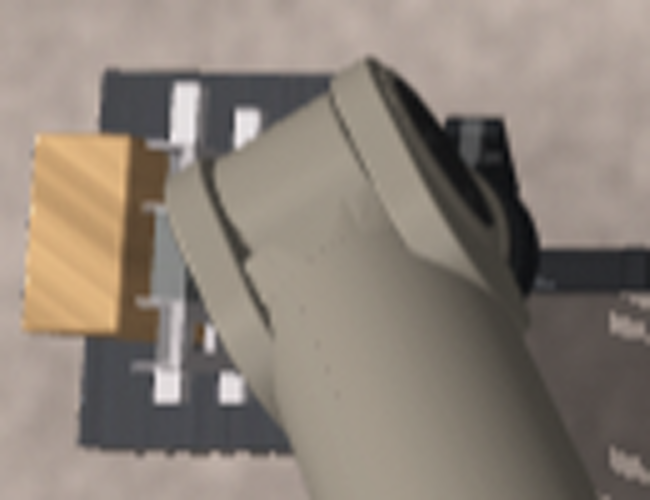

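View pics/scene5c.png

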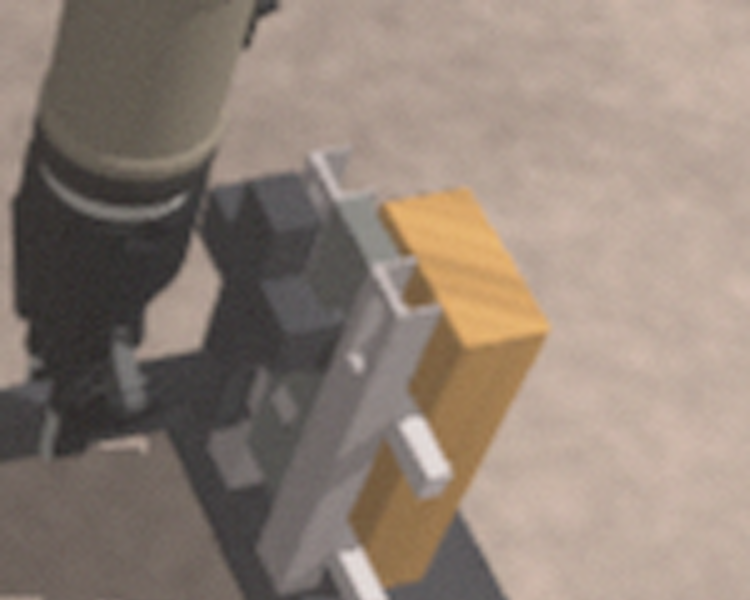

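Run:
```python
from h import *
s=bot.state();T=R.from_rotvec(s['tcp_rot']);yaw=np.arctan2(*T.apply([1,0,0])[[1,0]])+np.pi/2
m=bot.camera_model("scene")
im=cv2.imread("pics/scene5.png");x,y,S=375,80,7
t=cv2.resize(im[y:y+80,x:x+100],None,fx=S,fy=S,interpolation=cv2.INTER_CUBIC)
def edges(b):  # box edges
    return [(i,j) for i in range(8) for j in range(i) if bin(i^j).count("1")==1]
def draw(bx,pose,col):
    for b in bx:
        q=((proj(m,place(b,*pose))+.5-[x,y])*S).astype(int)
        for i,j in edges(b): cv2.line(t,tuple(map(int,q[i])),tuple(map(int,q[j])),col,1)
p=s["position"]
draw(BR[2:4],(p[0],p[1],yaw,p[2]-5.9),(0,255,0))
draw([box(0,5,20,50,0,235),box(0,5,-50,-20,0,235),box(0,5,29,41,185,229),box(0,5,-41,-29,185,229)],(517.7,258,1.529),(0,0,255))
cv2.imwrite("pics/scene5o.png",t)
```

```text
(no output)
```

View pics/scene5o.png

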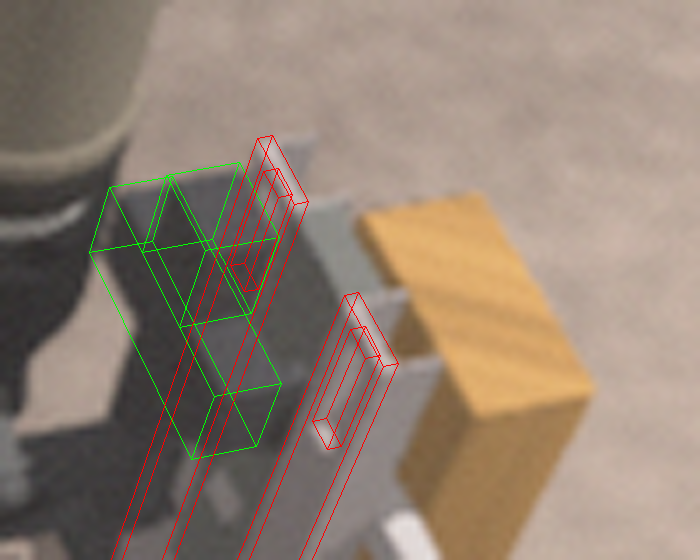

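```bash
python3 -m handwheel '{"grip":[-1,-1,-1,-1],"linear":[[0.3,-6,0],[0,-6,0],[0,-4,0],[0,0,0]],"dr":[[0,0,0.004],[0,0,0],[0,0,0],[0,0,0]]}'
python3 - <<'E'
from h import *
s=bot.state();T=R.from_rotvec(s['tcp_rot']);yaw=np.arctan2(*T.apply([1,0,0])[[1,0]])+np.pi/2
print(s['position'],yaw,s['force'])
m=bot.camera_model("scene");I=bot.camera("scene")[:,:,::-1]; cv2.imwrite("pics/scene6.png",I)
x,y,S=375,80,7
t0=cv2.resize(I[y:y+80,x:x+100],None,fx=S,fy=S,interpolation=cv2.INTER_CUBIC)
t=t0.copy()
def draw(bx,pose,col):
    for b in bx:
        q=((proj(m,place(b,*pose))+.5-[x,y])*S).astype(int)
        for i in range(8):
            for j in range(i):
                if bin(i^j).count("1")==1: cv2.line(t,tuple(map(int,q[i])),tuple(map(int,q[j])),col,1)
p=s["position"]
draw(BR[2:4]+BR[5:],(p[0],p[1],yaw,p[2]-5.9),(0,255,0))
draw([box(0,5,20,50,0,235),box(0,5,-50,-20,0,235),box(0,5,29,41,185,229),box(0,5,-41,-29,185,229)],(517.7,258,1.529),(0,0,255))
cv2.imwrite("pics/scene6o.png",np.hstack([t0[60:520,50:450],t[60:520,50:450]]))
E
```

```text
time: 11.48
position: [514.6, 149.4, 132.7]
tcp_rot: [-3.141, 0.074, -0.0]
force: [-0.4, -0.3, -3.4]
gripper_width: 19.3
[514.59414843 149.44979786 132.70579428] 1.5236387892042706 [-0.44562967 -0.29840677 -3.38543187]
```

View pics/scene6o.png

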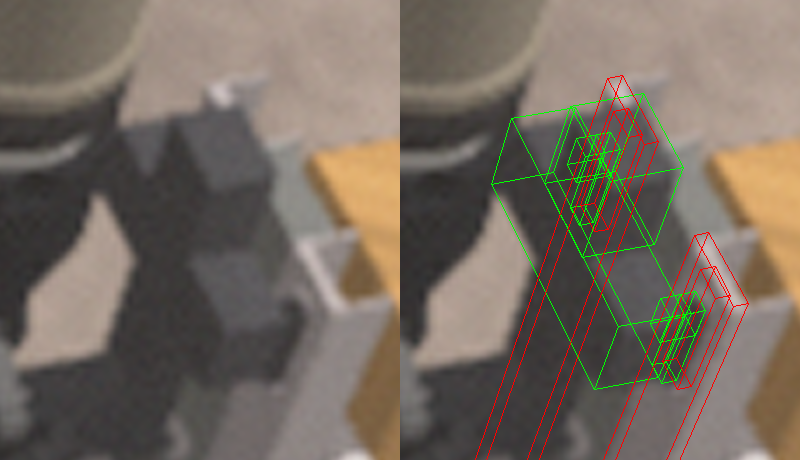

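```bash
for i in 1 2 3; do python3 -m handwheel '{"grip":[-1],"linear":[[0,0,0]],"dr":[[0,0,0]]}' | head -3; python3 -c "
from h import *
s=bot.state();T=R.from_rotvec(s['tcp_rot']);print(s['position'],s['qpos'],T.as_matrix().round(4).tolist())
m=bot.camera_model('wrist');print(m['position'],T.inv().apply(m['position']-s['position']))"; done
```

```text
time: 11.65
position: [514.6, 148.7, 132.6]
tcp_rot: [3.14, -0.076, -0.0]
[514.59226513 148.71823726 132.61362584] [ 0.12897047  0.34177674 -0.59173206  1.90549334  0.23027404  0.96190674
 -0.61696007] [[0.9988, -0.0481, -0.0001], [-0.0481, -0.9988, -0.0004], [-0.0001, 0.0004, -1.0]]
[517.98525608 220.29612164 275.2959907 ] [-7.18979741e-02 -7.16039254e+01 -1.42709621e+02]
time: 11.78
position: [514.6, 148.7, 132.7]
tcp_rot: [3.14, -0.076, -0.0]
[514.61130633 148.72155045 132.66691342] [ 0.12904111  0.34166972 -0.59176509  1.90549795  0.23020418  0.9618597
 -0.61699828] [[0.9988, -0.0482, -0.0], [-0.0482, -0.9988, -0.0003], [-0.0, 0.0003, -1.0]]
[517.99914233 220.30028759 275.3366213 ] [-6.99341244e-02 -7.16151200e+01 -1.42691655e+02]
time: 11.9
position: [514.6, 148.8, 132.7]
tcp_rot: [3.14, -0.076, 0.0]
[514.62605224 148.82939052 132.70847183] [ 0.12900836  0.34163675 -0.59190579  1.90545928  0.23020046  0.96180989
 -0.61702365] [[0.9988, -0.0481, 0.0001], [-0.0481, -0.9988, -0.0002], [0.0001, 0.0002, -1.0]]
[517.99156968 220.38036413 275.36922105] [-6.59601453e-02 -7.15996381e+01 -1.42676015e+02]
```

Run:
```python
import cv2,numpy as np
a=cv2.imread("pics/top0.png");cv2.imwrite("pics/top0z.png",cv2.resize(a[220:285,110:170],None,fx=9,fy=9,interpolation=cv2.INTER_CUBIC))
a=cv2.imread("pics/scene0.png");cv2.imwrite("pics/scene0z.png",cv2.resize(a[95:160,395:465],None,fx=9,fy=9,interpolation=cv2.INTER_CUBIC))
```

```text
(no output)
```

View pics/top0z.png

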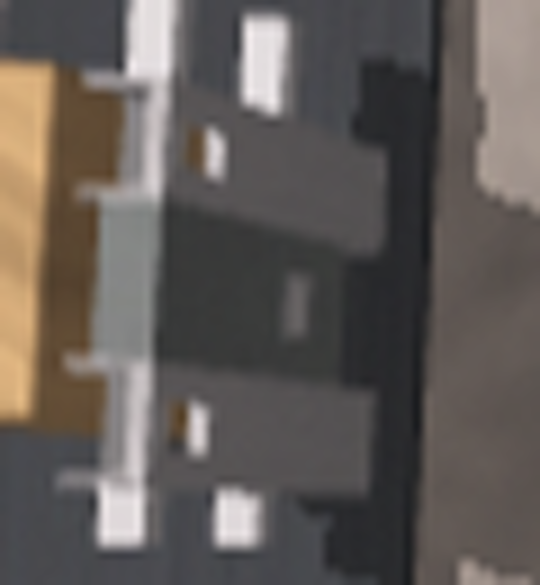

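View pics/scene0z.png

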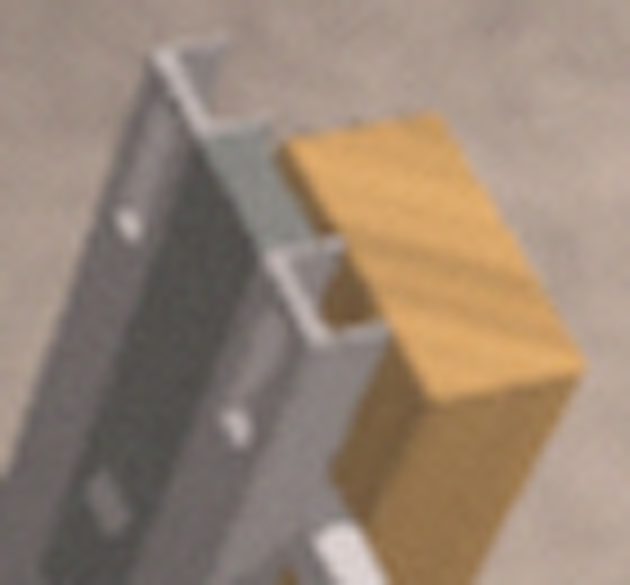

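Run:
```python
from h import *
mt=bot.camera_model("top");ms=bot.camera_model("scene")
a=ray(mt,(110+216.5/9-.5,220+154.5/9-.5),185);b=ray(mt,(110+197.5/9-.5,220+429.5/9-.5),185)
print("top slots",a,b,(a+b)/2,np.arctan2((a-b)[1],(a-b)[0]))
L=[(155,52),(205,133),(270,255),(320,342)]
Q=[ray(ms,(395+(x+.5)/9-.5,95+(y+.5)/9-.5),235) for x,y in L]
print("scene tops",np.round(Q,1).tolist(),np.mean(Q,0))
# slots as predicted by wrist pose
print("wrist", place(np.array([[2.5,0,185],[0,0,235]]),517.7,258,1.529))
```

```text
top slots [553.30324524 257.91204731 185.        ] [483.17167475 261.54998153 185.        ] [518.23745999 259.73101442 185.        ] -0.051826537857311054
scene tops [[471.2, 259.6, 235.0], [500.0, 259.8, 235.0], [541.3, 257.6, 235.0], [569.9, 256.9, 235.0]] [520.60009626 258.46100823 235.        ]
wrist [[517.8044604  260.49781665 185.        ]
 [517.7        258.         235.        ]]
```

```bash
python3 -m handwheel '{"grip":[-1,-1,-1],"linear":[[-1.4,0,0],[0,0,0],[0,0,0]],"dr":[[0,0,-0.004],[0,0,0],[0,0,0]]}'
cat > chk.py <<'E'
from h import *
s=bot.state();T=R.from_rotvec(s['tcp_rot']);yaw=np.arctan2(*T.apply([1,0,0])[[1,0]])+np.pi/2
rack=np.array([518.0,258.5,0]);ry=1.527
cl=s["position"]+T.apply([0,-95.3,0]); cl[2]+=79.1
d=R.from_euler('z',-ry).apply(cl-rack)-[0,0,185]
print("t",s["time"],"tcp",s['position'].round(2),"yaw",yaw.round(4),"claws in seat",d.round(2),"F",s['force'].round(2),"M",s["wrist_torque"].round(2),"w",round(s["gripper_width"],1),"tilt",T.as_matrix()[:2,2].round(4))
E
python3 chk.py
```

```text
time: 12.28
position: [513.2, 149.1, 132.7]
tcp_rot: [3.141, -0.069, 0.0]
force: [-0.0, 0.3, -3.8]
gripper_width: 18.9
t 12.275 tcp [513.2  149.06 132.7 ] yaw 1.5269 claws in seat [-1.425e+01 -1.000e-02  2.680e+01] F [-0.02  0.26 -3.81] M [-0.06 -0.02 -0.03] w 18.9 tilt [ 0.0001 -0.0001]
```

Aligned: lateral error is about 0 and height is 26.8 mm above the seat. Now I'll advance gently.

```bash
python3 -m handwheel '{"grip":[-1,-1,-1,-1],"linear":[[0,-2,0],[0,-2,0],[0,-2,0],[0,0,0]],"dr":[[0,0,0],[0,0,0],[0,0,0],[0,0,0]]}'; python3 chk.py
```

```text
time: 12.78
position: [513.4, 155.4, 132.7]
tcp_rot: [-3.141, 0.068, -0.0]
force: [0.3, -0.4, -4.3]
gripper_width: 18.7
t 12.775 tcp [513.44 155.39 132.7 ] yaw 1.5274 claws in seat [-7.91  0.07 26.81] F [ 0.28 -0.44 -4.25] M [-0.11  0.05 -0.04] w 18.7 tilt [0.0001 0.0001]
```

```bash
python3 -m handwheel '{"grip":[-1,-1,-1,-1],"linear":[[0,-2,0],[0,-2,0],[0,-1,0],[0,0,0]],"dr":[[0,0,0],[0,0,0],[0,0,0],[0,0,0]]}'; python3 chk.py
```

```text
time: 13.28
position: [513.7, 160.2, 132.7]
tcp_rot: [3.141, -0.069, 0.0]
force: [1.1, -0.4, -3.2]
gripper_width: 19.3
t 13.275 tcp [513.69 160.18 132.7 ] yaw 1.5271 claws in seat [-3.11e+00  1.00e-02  2.68e+01] F [ 1.05 -0.41 -3.23] M [-0.06  0.01 -0.01] w 19.3 tilt [ 0.0001 -0.    ]
```

```bash
python3 -m handwheel '{"grip":[-1,-1,-1],"linear":[[0,-1,0],[0,-1,0],[0,0,0]],"dr":[[0,0,0],[0,0,0],[0,0,0]]}'; python3 chk.py;  python3 -m handwheel '{"grip":[-1,-1],"linear":[[0,-1,0],[0,0,0]],"dr":[[0,0,0],[0,0,0]]}'; python3 chk.py
```

```text
time: 13.65
position: [513.8, 161.3, 132.6]
tcp_rot: [3.14, -0.07, -0.0]
force: [-0.4, -0.9, -2.7]
gripper_width: 18.8
t 13.65 tcp [513.76 161.33 132.58] yaw 1.5265 claws in seat [-1.96 -0.07 26.58] F [-0.37 -0.91 -2.72] M [-0.37  0.08  0.12] w 18.8 tilt [-0.0003 -0.0011]
time: 13.9
position: [513.7, 161.4, 132.5]
tcp_rot: [3.138, -0.07, -0.001]
force: [0.3, -5.1, -1.9]
gripper_width: 19.2
t 13.9 tcp [513.73 161.4  132.51] yaw 1.526 claws in seat [-1.9  -0.08 26.37] F [ 0.3  -5.08 -1.92] M [-0.83  0.1   0.07] w 19.2 tilt [-0.0008 -0.0025]
```

```bash
python3 -m handwheel '{"grip":[-1,-1],"linear":[[0,1.7,0],[0,0,0]],"dr":[[0,0,0],[0,0,0]]}'; python3 chk.py
python3 - <<'E'
from h import *
I=bot.camera("scene")[:,:,::-1]; cv2.imwrite("pics/scene7.png",cv2.resize(I[75:165,375:475],None,fx=6,fy=6,interpolation=cv2.INTER_CUBIC))
E
```

```text
time: 14.15
position: [513.8, 161.4, 132.7]
tcp_rot: [-3.141, 0.069, -0.0]
force: [-0.3, -1.3, -4.3]
gripper_width: 19.4
t 14.15 tcp [513.82 161.38 132.65] yaw 1.5267 claws in seat [-1.91 -0.1  26.76] F [-0.34 -1.28 -4.33] M [-0.45 -0.02  0.01] w 19.4 tilt [0.0002 0.0001]
```

View pics/scene7.png

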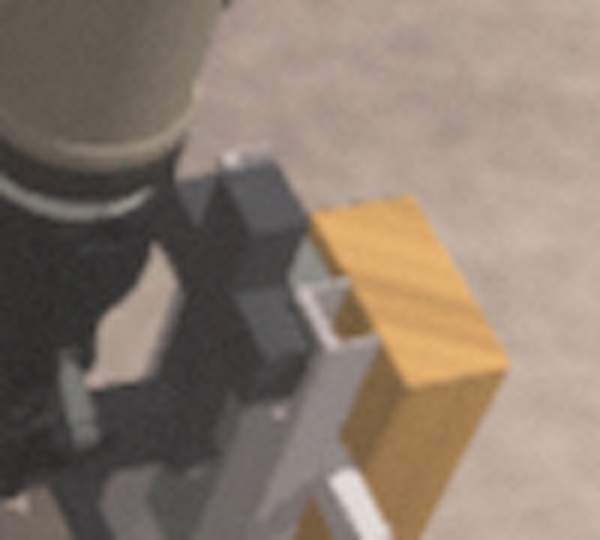

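The crossbar is flush against the strips (right end near (300,340)). I'll ease off slightly and lower.

```bash
python3 -m handwheel '{"grip":[-1,-1,-1,-1],"linear":[[0,0.5,0],[0,0,2],[0,0,2],[0,0,0]],"dr":[[0,0,0],[0,0,0],[0,0,0],[0,0,0]]}'; python3 chk.py
python3 -m handwheel '{"grip":[-1,-1,-1,-1],"linear":[[0,0,2],[0,0,2],[0,0,2],[0,0,0]],"dr":[[0,0,0],[0,0,0],[0,0,0],[0,0,0]]}'; python3 chk.py
```

```text
time: 14.7
position: [513.5, 161.3, 128.5]
tcp_rot: [-3.14, 0.068, 0.001]
force: [0.3, 0.2, -3.4]
gripper_width: 18.7
t 14.7 tcp [513.51 161.32 128.49] yaw 1.5273 claws in seat [-1.98  0.27 22.63] F [ 0.33  0.21 -3.44] M [-0.06  0.07  0.04] w 18.7 tilt [-0.0003  0.0005]
time: 15.2
position: [513.6, 160.8, 122.5]
tcp_rot: [3.141, -0.069, -0.001]
force: [-0.4, 0.1, -2.3]
gripper_width: 19.0
t 15.2 tcp [513.58 160.82 122.47] yaw 1.527 claws in seat [-2.48  0.14 16.55] F [-0.43  0.14 -2.27] M [-0.04 -0.01 -0.01] w 19.0 tilt [-0.0004 -0.0002]
```

```bash
python3 -m handwheel '{"grip":[-1,-1,-1,-1],"linear":[[0,0,1],[0,0,1],[0,0,1],[0,0,0]],"dr":[[0,0,0],[0,0,0],[0,0,0],[0,0,0]]}'; python3 chk.py
```

```text
time: 15.7
position: [513.7, 160.7, 119.6]
tcp_rot: [3.141, -0.069, -0.0]
force: [0.2, 0.1, -2.9]
gripper_width: 19.6
t 15.7 tcp [513.72 160.73 119.62] yaw 1.5268 claws in seat [-2.56 -0.02 13.7 ] F [ 0.23  0.07 -2.92] M [-0.1  -0.01 -0.03] w 19.6 tilt [-0.0001 -0.0002]
```

```bash
python3 -m handwheel '{"grip":[-1,-1,-1],"linear":[[0,0,1],[0,0,1],[0,0,0]],"dr":[[0,0,0],[0,0,0],[0,0,0]]}'; python3 chk.py
```

```text
time: 16.08
position: [514.0, 160.3, 118.0]
tcp_rot: [3.14, -0.07, 0.001]
force: [-0.7, -2.2, -1.4]
gripper_width: 19.1
t 16.075 tcp [514.02 160.3  117.95] yaw 1.5263 claws in seat [-2.98 -0.39 11.98] F [-0.71 -2.15 -1.39] M [-0.32  0.12  0.06] w 19.1 tilt [ 0.0004 -0.0007]
```

```bash
python3 -m handwheel '{"grip":[-0.3,0.3,1,1,1],"linear":[[0,0,0],[0,0,0],[0,0,0],[0,0,0],[0,0,0]],"dr":[[0,0,0],[0,0,0],[0,0,0],[0,0,0],[0,0,0]]}'; python3 chk.py
python3 - <<'E'
from h import *
I=bot.camera("scene")[:,:,::-1]; cv2.imwrite("pics/scene8.png",cv2.resize(I[75:175,355:475],None,fx=6,fy=6,interpolation=cv2.INTER_CUBIC))
E
```

```text
time: 16.7
position: [513.8, 160.9, 117.7]
tcp_rot: [-3.141, 0.069, -0.0]
force: [-0.1, -0.5, 0.0]
gripper_width: 85.6
t 16.7 tcp [513.76 160.92 117.7 ] yaw 1.5269 claws in seat [-2.37 -0.05 11.81] F [-0.09 -0.5   0.05] M [ 0.05  0.07 -0.02] w 85.6 tilt [0.0001 0.0001]
```

View pics/scene8.png

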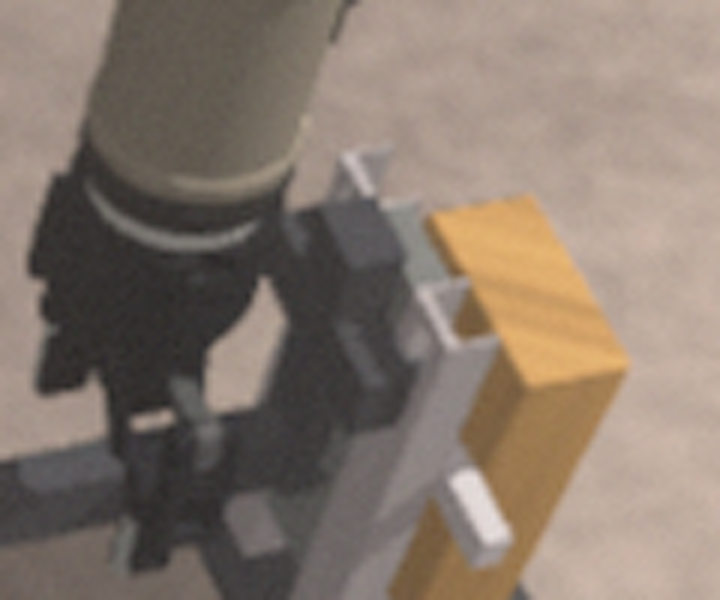

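The arm is hanging on its own with the gripper open. Next: up, close the fingers and move over the head.

```bash
python3 -m handwheel '{"grip":[1,1,1,1,1,-1,-1,-1],"linear":[[0,0,-20],[0,0,-40],[0,0,-45],[0,0,-45],[0,0,-30],[0,0,0],[0,0,0],[0,0,0]],"dr":[[0,0,0],[0,0,0],[0,0,0],[0,0,0],[0,0,0],[0,0,0],[0,0,0],[0,0,0]]}'; python3 chk.py
python3 -m handwheel '{"grip":[-1,-1,-1,-1],"linear":[[0,-30,0],[0,-35,0],[0,-20,0],[0,0,0]],"dr":[[0,0,0],[0,0,0],[0,0,0],[0,0,0]]}'; python3 chk.py
python3 - <<'E'
from h import *
s=bot.state();T=R.from_rotvec(s['tcp_rot'])
m=bot.camera_model("scene")
I=bot.camera("scene")[:,:,::-1]; cv2.imwrite("pics/scene9.png",cv2.resize(I[45:165,355:475],None,fx=5,fy=5,interpolation=cv2.INTER_CUBIC))
print(proj(m,s["position"]))
E
```

```text
time: 17.75
position: [512.9, 160.4, 296.1]
tcp_rot: [3.14, -0.069, -0.004]
force: [0.3, -0.2, 0.3]
gripper_width: 32.0
t 17.75 tcp [512.93 160.42 296.13] yaw 1.5269 claws in seat [ -2.91   0.76 190.14] F [ 0.28 -0.17  0.3 ] M [ 0.03  0.06 -0.05] w 32.0 tilt [-0.0028 -0.0009]
time: 18.25
position: [516.4, 247.3, 296.5]
tcp_rot: [-3.141, 0.063, 0.004]
force: [0.5, 0.3, 0.1]
gripper_width: 0.3
t 18.25 tcp [516.41 247.29 296.51] yaw 1.5305 claws in seat [ 84.03   1.43 190.62] F [0.53 0.3  0.14] M [-0.06 -0.03 -0.02] w 0.3 tilt [-0.0024  0.0002]
[[423.05725073  95.16848179]]
```

View pics/scene9.png

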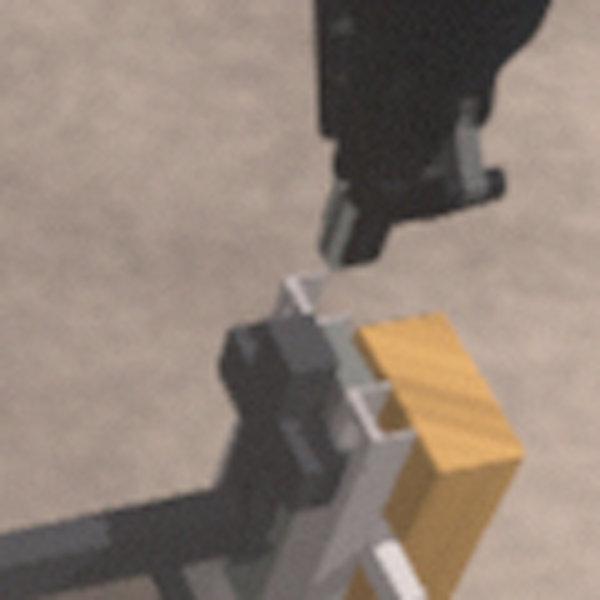

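```bash
python3 -m handwheel '{"grip":[-1,-1,-1,-1],"linear":[[1.2,2.5,0],[0,0,20],[0,0,18],[0,0,0]],"dr":[[0,0,0.003],[0,0,0],[0,0,0],[0,0,0]]}'; python3 chk.py
python3 -m handwheel '{"grip":[-1,-1,-1,-1],"linear":[[0,0,2],[0,0,2],[0,0,2],[0,0,0]],"dr":[[0,0,0],[0,0,0],[0,0,0],[0,0,0]]}'; python3 chk.py
```

```text
time: 18.8
position: [517.8, 241.6, 257.9]
tcp_rot: [3.138, -0.076, -0.005]
force: [0.6, -0.8, -0.8]
gripper_width: 0.1
t 18.8 tcp [517.83 241.57 257.88] yaw 1.5226 claws in seat [ 78.38  -0.98 151.76] F [ 0.58 -0.76 -0.8 ] M [ 0.03 -0.01  0.04] w 0.1 tilt [-0.0032 -0.0021]
time: 19.3
position: [518.5, 243.3, 253.7]
tcp_rot: [3.141, -0.073, 0.0]
force: [-0.2, -0.1, -0.1]
gripper_width: 0.3
t 19.3 tcp [518.5  243.29 253.69] yaw 1.5241 claws in seat [ 80.12  -1.44 147.78] F [-0.17 -0.14 -0.08] M [-0.    0.06  0.05] w 0.3 tilt [ 0.     -0.0001]
```

```bash
python3 -m handwheel '{"grip":[-1,-1,-1,-1],"linear":[[-0.8,-1.5,1],[0,0,1.5],[0,0,1],[0,0,0]],"dr":[[0,0,0],[0,0,0],[0,0,0],[0,0,0]]}'; python3 chk.py
python3 -m handwheel '{"grip":[-1,-1,-1,-1],"linear":[[0,0,1],[0,0,1],[0,0,1],[0,0,0]],"dr":[[0,0,0],[0,0,0],[0,0,0],[0,0,0]]}'; python3 chk.py
```

```text
time: 19.8
position: [517.8, 244.9, 250.4]
tcp_rot: [-3.141, 0.074, -0.0]
force: [0.2, -0.1, 0.8]
gripper_width: 0.0
t 19.8 tcp [517.82 244.86 250.38] yaw 1.5239 claws in seat [ 81.66  -0.71 144.49] F [ 0.24 -0.06  0.85] M [ 0.1   0.1  -0.01] w 0.0 tilt [0.0001 0.    ]
time: 20.3
position: [518.4, 245.0, 247.7]
tcp_rot: [-3.14, 0.074, -0.002]
force: [0.0, -0.4, 5.0]
gripper_width: 0.1
t 20.3 tcp [518.38 245.03 247.7 ] yaw 1.5238 claws in seat [ 81.85  -1.27 141.87] F [ 0.02 -0.38  5.04] M [ 0.04 -0.04 -0.05] w 0.1 tilt [0.0015 0.0006]
```

```bash
python3 -m handwheel '{"grip":[-1,-1,-1],"linear":[[0,0,1],[0,0,1],[0,0,0]],"dr":[[0,0,0],[0,0,0],[0,0,0]]}'; python3 chk.py
python3 -m handwheel '{"grip":[-1,-1,-1],"linear":[[0,0,1],[0,0,1],[0,0,0]],"dr":[[0,0,0],[0,0,0],[0,0,0]]}'; python3 chk.py
```

```text
time: 20.68
position: [517.7, 245.1, 244.9]
tcp_rot: [-3.14, 0.073, 0.0]
force: [0.8, 2.3, 1.6]
gripper_width: 0.1
t 20.675 tcp [517.72 245.1  244.89] yaw 1.5242 claws in seat [ 81.9   -0.58 139.04] F [0.78 2.32 1.64] M [ 0.26 -0.11  0.01] w 0.1 tilt [-0.0002  0.0005]
time: 21.05
position: [517.2, 243.8, 242.2]
tcp_rot: [3.139, -0.074, -0.003]
force: [-0.8, -0.0, -0.5]
gripper_width: -0.2
t 21.05 tcp [517.25 243.79 242.21] yaw 1.5237 claws in seat [ 80.57  -0.21 136.11] F [-0.81 -0.02 -0.46] M [ 0.01 -0.02  0.02] w -0.2 tilt [-0.0019 -0.0019]
```

```bash
python3 -m handwheel '{"grip":[-1,-1,-1],"linear":[[0,0,1],[0,0,1],[0,0,0]],"dr":[[0,0,0],[0,0,0],[0,0,0]]}'; python3 chk.py
python3 - <<'E'
from h import *
I=bot.camera("scene")[:,:,::-1]; cv2.imwrite("pics/scene10.png",cv2.resize(I[65:185,355:475],None,fx=5,fy=5,interpolation=cv2.INTER_CUBIC))
E
```

```text
time: 21.42
position: [517.7, 244.5, 240.9]
tcp_rot: [3.14, -0.074, -0.001]
force: [0.4, 0.6, -0.2]
gripper_width: -0.0
t 21.425 tcp [517.72 244.5  240.93] yaw 1.5238 claws in seat [ 81.31  -0.64 134.99] F [ 0.37  0.59 -0.24] M [0.04 0.   0.03] w -0.0 tilt [-0.0004 -0.0005]
```

View pics/scene10.png

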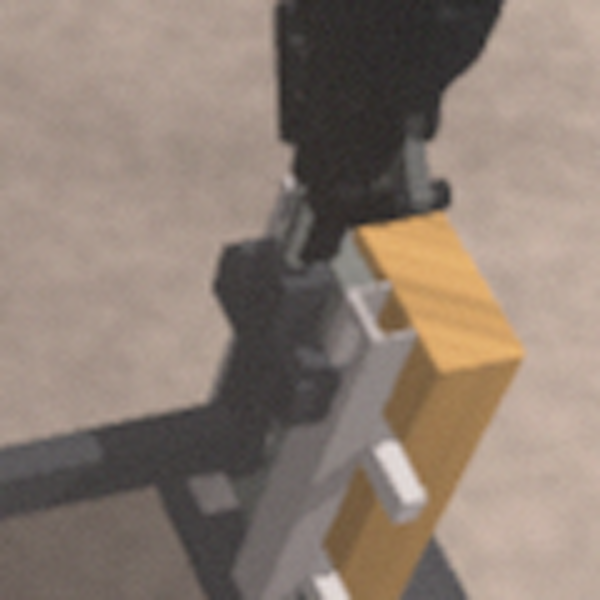

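```bash
python3 -m handwheel '{"grip":[-1,-1,-1],"linear":[[0,0,1],[0,0,1],[0,0,0]],"dr":[[0,0,0],[0,0,0],[0,0,0]]}'; python3 chk.py
python3 -m handwheel '{"grip":[-1,-1,-1],"linear":[[0,0,1],[0,0,0.5],[0,0,0]],"dr":[[0,0,0],[0,0,0],[0,0,0]]}'; python3 chk.py
```

```text
time: 21.85
position: [517.8, 244.7, 239.1]
tcp_rot: [3.141, -0.074, -0.0]
force: [0.5, -0.0, -0.6]
gripper_width: 0.2
t 21.85 tcp [517.76 244.7  239.06] yaw 1.5238 claws in seat [ 81.5   -0.66 133.14] F [ 0.49 -0.   -0.58] M [-0.01 -0.01  0.07] w 0.2 tilt [-0.0002 -0.0002]
time: 22.22
position: [517.9, 244.8, 238.8]
tcp_rot: [3.14, -0.074, 0.001]
force: [-1.4, -0.9, 5.4]
gripper_width: 0.4
t 22.225 tcp [517.94 244.78 238.78] yaw 1.5237 claws in seat [ 81.59  -0.85 132.86] F [-1.41 -0.93  5.38] M [-0.28  0.39 -0.01] w 0.4 tilt [ 0.0008 -0.0003]
```

```bash
python3 -m handwheel '{"grip":[-1,-1],"linear":[[0,0,1],[0,0,0]],"dr":[[0,0,0],[0,0,0]]}'; python3 chk.py
python3 -m handwheel '{"grip":[-1,-1,-1,-1,-1,-1],"linear":[[0,0,-5],[0,0,-40],[0,0,-40],[0,50,-30],[0,60,0],[0,60,0]],"dr":[[0,0,0],[0,0,0],[0,0,0],[0,0,0],[0,0,0],[0,0,0]]}'
python3 -m handwheel '{"grip":[-1,-1,-1,-1,-1,-1,-1],"linear":[[0,60,0],[0,0,0],[0,0,0],[0,0,0],[0,0,0],[0,0,0],[0,0,0]],"dr":[[0,0,0],[0.18,0,0],[0.18,0,0],[0.18,0,0],[0.18,0,0],[0.12,0,0],[0,0,0]]}'
python3 - <<'E'
from h import *
m=bot.camera_model("wrist");np.save("w11m.npy",m,allow_pickle=True)
for c in("scene","top","wrist"):
    cv2.imwrite(f"pics/{c}11.png",bot.camera(c)[:,:,::-1])
    if c!="wrist": print(c,[(t,[np.round(r["xy"]).tolist() for r in bot.recognise(c,t)[:1]]) for t in("glue","offcut","jar")])
a=cv2.imread("pics/scene11.png");cv2.imwrite("pics/scene11c.png",cv2.resize(a[65:185,355:475],None,fx=5,fy=5,interpolation=cv2.INTER_CUBIC))
E
```

```text
time: 22.48
position: [518.0, 244.8, 238.7]
tcp_rot: [3.14, -0.074, 0.002]
force: [-4.1, -2.6, 8.8]
gripper_width: -0.2
t 22.475 tcp [518.01 244.79 238.68] yaw 1.5236 claws in seat [ 81.6   -0.93 132.74] F [-4.14 -2.55  8.8 ] M [-0.48  0.72  0.  ] w -0.2 tilt [ 0.0013 -0.0005]
time: 23.22
position: [509.9, 73.4, 352.1]
tcp_rot: [3.141, -0.073, 0.002]
force: [0.7, -0.2, -0.8]
gripper_width: -0.1
time: 24.1
position: [506.7, 12.7, 349.5]
tcp_rot: [-2.301, 0.061, -0.021]
force: [0.3, 0.0, 0.4]
gripper_width: 0.1
scene [('glue', [[266.0, 288.0]]), ('offcut', [[342.0, 286.0]]), ('jar', [[140.0, 242.0]])]
top [('glue', [[307.0, 165.0]]), ('offcut', [[248.0, 160.0]]), ('jar', [[414.0, 228.0]])]
```

View pics/scene11c.png

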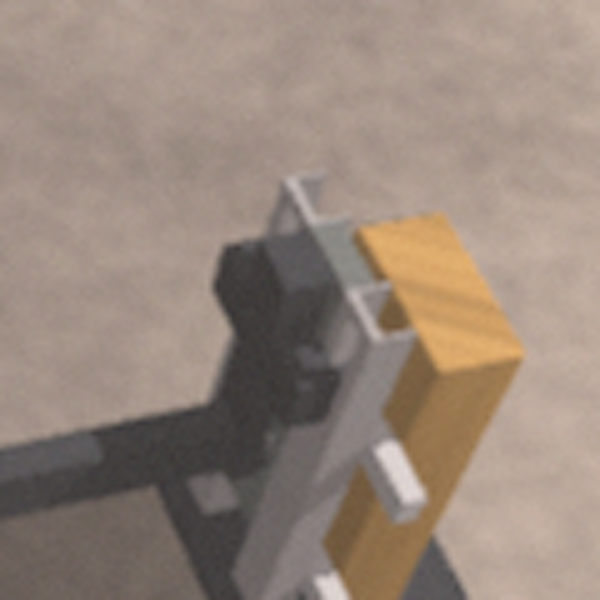

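View pics/wrist11.png

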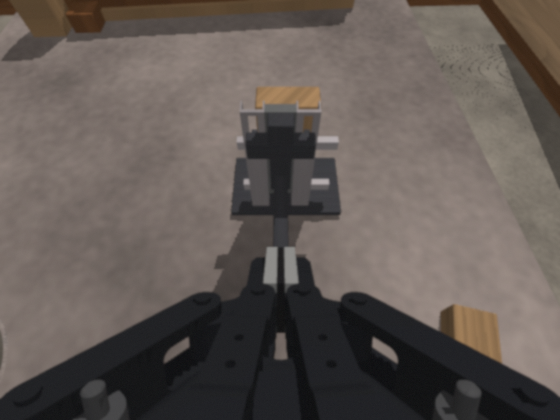

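Run:
```python
from h import *
m=np.load("w11m.npy",allow_pickle=True).item()
r=bot.outline_of("wrist","bracket"); print([x["p"] for x in r]); reg=r[0]["region"]
from scipy.optimize import minimize
u=np.array([np.cos(1.527),np.sin(1.527)]);o=np.array([518,257.0])-95*u
cl=place(np.array([[95,0,85]]),o[0],o[1],1.527,100);print(cl)
S=6;x,y=225,80
im=cv2.imread("pics/wrist11.png");t0=cv2.resize(im[y:y+95,x:x+110],None,fx=S,fy=S,interpolation=cv2.INTER_CUBIC)
out=[]
for z,col in((100,(0,255,0)),(106,(0,0,255))):
    t=t0.copy()
    for b in BR[:5]:
        h=cv2.convexHull(((proj(m,place(b,o[0],o[1],1.527,z))+.5-[x,y])*S).astype(np.float32)).astype(np.int32)
        cv2.polylines(t,[h],True,col,1)
    out.append(cv2.resize(t[60:400,60:460],None,fx=1,fy=1))
cv2.imwrite("pics/w11o.png",np.hstack(out))
```

```text
[0.92, 0.63]
[[518. 257. 185.]]
```

View pics/w11o.png

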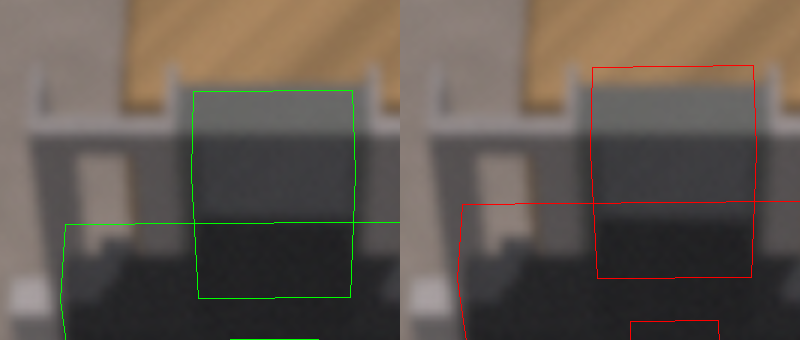

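Run:
```python
from h import *
m=bot.camera_model("wrist");m0=np.load("w11m.npy",allow_pickle=True).item();print(m["position"]-m0["position"],m["orientation"]-m0["orientation"])
im=bot.camera("wrist")[:,:,::-1].copy();cv2.imwrite("pics/wrist12.png",im)
u=np.array([np.cos(1.527),np.sin(1.527)]);o=np.array([518,257.0])-95*u
S=8;x,y=235,90
t=cv2.resize(im[y:y+70,x:x+95],None,fx=S,fy=S,interpolation=cv2.INTER_CUBIC)
for b in BR[2:4]+BR[5:7]:
    h=cv2.convexHull(((proj(m,place(b,o[0],o[1],1.527,100))+.5-[x,y])*S).astype(np.float32)).astype(np.int32)
    cv2.polylines(t,[h],True,(0,255,0),1)
for b in [box(0,5,20,50,0,235),box(0,5,-50,-20,0,235),box(0,5,29,41,185,229),box(0,5,-41,-29,185,229)]:
    h=cv2.convexHull(((proj(m,place(b,518,257,1.527,0))+.5-[x,y])*S).astype(np.float32)).astype(np.int32)
    cv2.polylines(t,[h],True,(0,0,255),1)
cv2.imwrite("pics/w12o.png",t)
```

```text
[-0.08686405  2.91177988  2.64765537] [-0.00117783 -0.00884073 -0.00505777]
```

View pics/w12o.png

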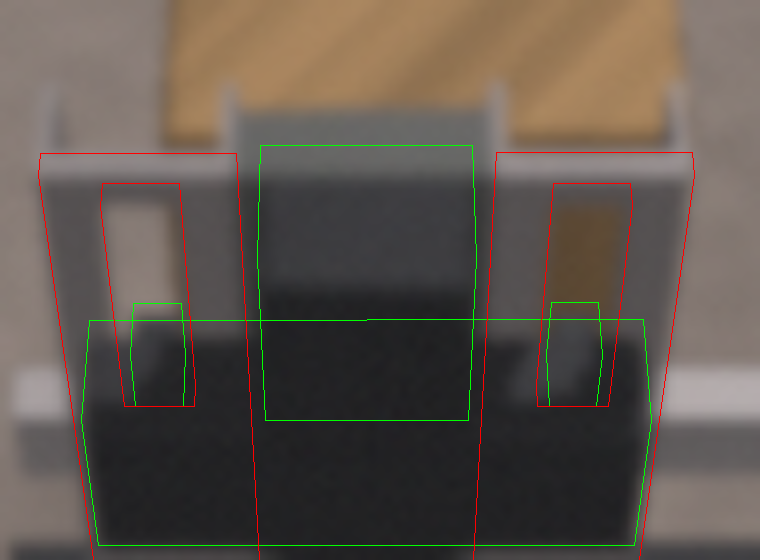

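Run:
```python
from h import *
a=cv2.imread("pics/top0.png")[130:270,220:440];b=cv2.imread("pics/top11.png")[130:270,220:440]
cv2.imwrite("pics/cmp.png",cv2.resize(np.vstack([a,b]),None,fx=2,fy=2))
```

```text
(no output)
```

View pics/cmp.png

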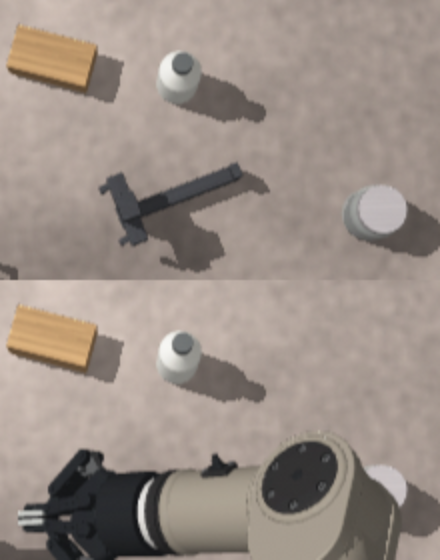

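The bystanders are where they were; the jar is only partly hidden by the forearm in this view. I'm handing in now.

```bash
python3 -c "
from workcell import bot
print(bot.state()['force'],bot.state()['time']); print(bot.job_done())"
```

```text
[ 1.02192291  0.56119549 -0.63552198] 24.65
the job is handed in; nothing more can be done
None
```

The rack arm is on the stand and, by every check I could make, fully home. I handed the job in at about 24.7 s of the 72 s allowed.

**What I did:** I located the bracket and the slots in the camera images, gripped the bar, and fed both claws in 27 mm above the seat. There was one light touch of about 5 N on the uprights. I lowered it until the toe met the latch, let go, and pressed down on the head with closed fingers.

**Pressing home:** The force rose to 5 N, then dropped to nearly nothing as the arm went down by itself. That fits the latch passing over the toe. A second press met a firm stop with the head at 238.7 mm, where home is 239 mm; it reached about 9 N and the arm did not move.

**Last checks:**
- **Fit:** The wrist picture shows both claws in their slots. The rack and bracket outlines were shifted by about the same amount, roughly 2–3 pixels. That puts the bracket level with the seat to about 1–2 mm.
- **Other things on the bench:** The glue and the offcut had not moved. The network put the jar about 9 pixels from its first position in the top view, but the forearm was partly hiding it there. The scene camera and the visible part of the jar showed no movement.
- **Robot:** It stands clear of everything.

**Not confirmed:** The latch itself is hidden behind the bracket, so I know it snapped only from the force and the height.

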